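Bring the eccentric shaft's high spot onto the gauge

TASK

On the bench centres, turn the eccentric shaft by its bent carrier until the high spot of the eccentric bears on the sprung gauge plunger, that is until the plunger is pushed in as far as the eccentric will push it, and leave the shaft standing there. Watch the plunger as you turn: it goes in, and comes out again if you go past. Leave the spare shaft on the V-blocks alone.

Things in the scene. Friction and masses are not known exactly. Their poses are not given: they have to be found in the camera images.
- carrier_tail (a point): Grip point on the carrier's tail on the shaft between the blue bench centres, by the dial gauge: a steel round bar, 14 mm thick, 67 mm long, parallel to the shaft, 70 mm from its axis; the point is on the bar's centre line, 24 mm from its free end. Starts leaning 29 to 57 deg from upright away from the gauge; with the high spot on the plunger it leans 34 deg towards the gauge. Pivots in a grip.
- shaft_axis (a point): Centre of the grip point's arc: on the 22 mm shaft's axis, 120 mm above the bench, fixed to the centres. y runs along the shaft, x level to the gauge side, z up. The tail goes over the top from -x to +x. Shaft is stiff (3 N at the tail), stays put. End uprights: inner faces at y -78 and +168 mm, tops z +16. Eccentric (60 mm disc) and gauge at y +110 mm; gauge at x 57 to 155 mm, top z +17.
- plunger (a joint): How far the gauge's sprung plunger is pushed in, m; 0 is fully out. It slides level along x of shaft_axis, against the eccentric's rim: 0.002 with the low spot on it, 0.026 with the high spot, 0.014 + 0.012 cos(a) with the shaft turned a (rad) from the high spot, to 1 mm. The dial's needle follows it.
- spare_tail (a point): The same grip point on the carrier tail of the spare shaft: same shape, but lying on two dark V-blocks on a steel plate, its axis 85 mm above the bench, with no blue uprights and no gauge. Not to be turned.

How it is judged:
At the end, for the whole second after the job is handed in: The plunger is pushed in by more than 23.5 mm (within about 2.5 mm of the high spot's 26 mm, some 37 degrees of shaft either way) and is at rest, with the carrier released; the spare shaft's carrier tail is within 15 mm of where it was (value of joint plunger above 0.0235 m and velocity of joint plunger between -0.01 and 0.01 m/s and distance of spare_tail from where it was at the start of the episode below 0.015 m); the robot touches nothing.
It fails at once if The spare shaft is turned: its carrier tail moves by more than 15 mm (distance of spare_tail from where it was at the start of the episode above 0.015 m).
It also fails if it takes over 40 s, if anything falls off the work surface, if the arm or the gripper's body presses on something with over 40 N, if the wrist force passes 120 N, or if a joint passes its speed limit or range.

ROBOT

A 7-joint arm with a two-finger parallel gripper is mounted at the origin on the work surface. World frame = base frame: x ahead of the robot, y to its left, z up, the work surface at z = 0. Lengths are in m, angles in rad, forces in N, time in s.
With the tool pointing down it reaches from about 0.4 to 0.9 m from the base axis. Payload 5.5 kg.
Tool frame: the origin (TCP) lies midway between the tips of the shut fingers; the grasp point (between the pads) lies 19 mm behind it (bot.grip_depth is the distance from the TCP to the grasp point, in m); z points along the fingers, x is the direction in which the jaws open and shut, and the axes are right-handed (so a half turn about z gives the same grasp; the last joint's range is limited). The gripper opens to 85 mm and grips with 20 to 120 N. Pads are 22 mm wide; open, the fingers measure 114 mm over their backs; the gripper's body (76 mm by 85 mm) begins 54 mm behind the grasp point. The pads swing forward as they close: fully open they stand 13 mm farther back than shut.
Start: joints at [-1.036, 0.501, -0.427, 1.55, 0.221, 1.138, -0.21], TCP at [0.174, 0.626, 0.231] pointing down, gripper open.
Joint ranges: [-2.88, 2.88], [-0.31, 2.03], [-1.54, 1.56], [0.2, 2.42], [-1.41, 4.55], [0.19, 2.02], [-2.57, 2.57]. Speed limits (rad/s): [2.57, 2.57, 3.14, 3.14, 3.14, 3.14, 3.14].

INTERFACE

Orientations are given as a unit quaternion [w, x, y, z].
In Python, from station import bot gives the robot as it stands. Calls block until the motion is done:
- bot.reach(position, orientation): joint-space move of the TCP to a pose.
- bot.move_linear(position, rotation=None, rate=0.15, force_limit=None): straight line of the TCP; rotation=None keeps the orientation; rate is the mean speed in m/s. With force_limit (N) it stops when the force on the tool has changed by that much, and returns True; else False.
- bot.movej(angles): joint-space move.
- bot.move_gripper(opening, f_grip=None): finger opening in m; f_grip is the grip in N (None keeps the last); returns when the fingers have stopped.
- bot.sleep(seconds).
- bot.inverse_kinematics(position, orientation): joint angles nearest the present ones, or None.
- bot.get_state(): the state.
- bot.capture(name): name is "scene" or "top"; returns a dict with "frame" (480x640x3 uint8, red, green, blue), "K" (3x3 intrinsics, pixels), "extrinsics" (4x4, takes a point from camera to world coordinates). Camera axes: x right, y down, z forward; pixel columns grow to the right and rows downward; lengths in m; the calibration is good to about 2 mm. A picture is of the moment at which its call begins. There is no depth.
A pose or a line that the arm cannot do raises bot.MotionError and nothing moves.
- bot.finish_job(): hands the job in, once; it reports no verdict.
The state is a dict: "clock": time; "q": joint angles; "qvel": joint speeds; "effort": joint torques, N m; "position": TCP position; "eef_rot": TCP orientation; "wrist_force": force on the tool from outside, world axes, zero at the start; "moment": the same for the moment, N m; "finger_gap": finger opening in m.
Only numpy, scipy, OpenCV 4.12 (cv2) and the standard library are available. Lean on these libraries where they do the work, as an engineer would, in place of code of your own. Each camera call takes 0.05 s, during which the arm holds its last target.

## Working session

There is one attempt and no reset: what is moved stays moved. The work goes in short steps, each a Python script; the robot and the scene stay as the last script left them, time stands still between calls to the robot, and variables do not carry over. Pictures are saved under pics/ and viewed, and the job is handed in when it is done.

```bash
ls; mkdir -p pics; python3 - <<'E'
from station import bot
import cv2,numpy as np
for n in ("scene","top"):
    c=bot.capture(n); cv2.imwrite(f"pics/{n}0.png",c["frame"][:,:,::-1]); print(n,c["K"].tolist(),np.round(c["extrinsics"],4).tolist())
s=bot.get_state();print(s["clock"],s["position"],s["eef_rot"],s["finger_gap"])
E
```

```text
pics
scene [[452.0435508556399, 0.0, 316.7214411686615], [0.0, 452.0435508556399, 242.5182508817504], [0.0, 0.0, 1.0]] [[0.576, 0.6501, -0.4956, 0.9523], [0.8174, -0.463, 0.3427, -0.2327], [-0.0067, -0.6025, -0.7981, 0.7627], [0.0, 0.0, 0.0, 1.0]]
top [[439.75506550891225, 0.0, 320.5282030317561], [0.0, 439.75506550891225, 241.05588201595998], [0.0, 0.0, 1.0]] [[-0.0171, -0.9948, 0.1003, 0.4749], [-0.9995, 0.0196, 0.0249, 0.0013], [-0.0268, -0.0999, -0.9946, 0.9835], [0.0, 0.0, 0.0, 1.0]]
0.1 [0.17438509 0.62553097 0.23035709] [ 5.03720471e-04  7.96382428e-01  6.04792752e-01 -7.07695372e-04] 0.08531766087744531
```

View pics/scene0.png

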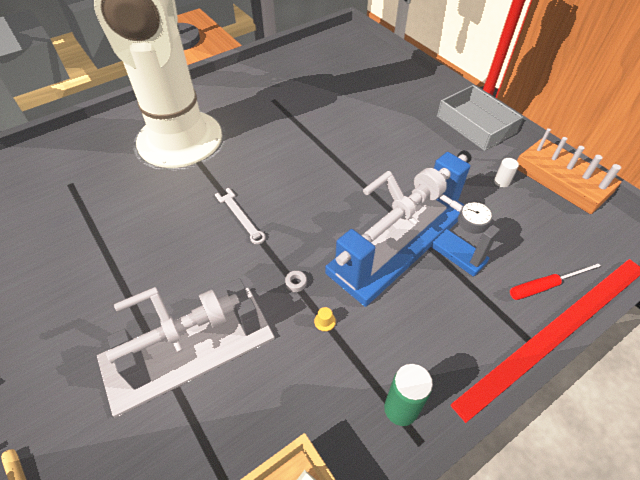

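View pics/top0.png

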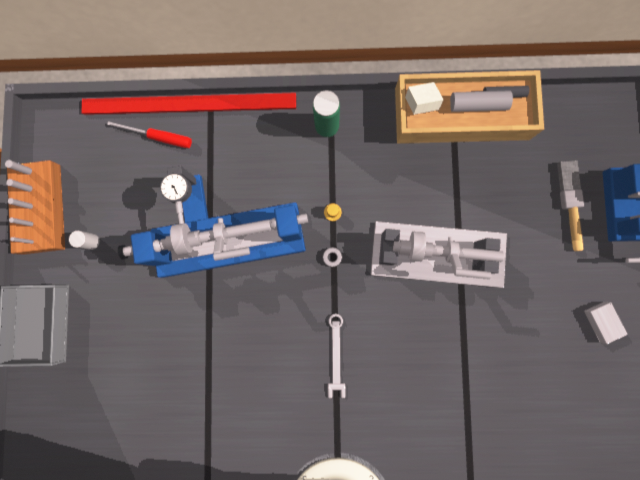

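The scene view has the blue bench centres at right-centre (uprights near 352,260 and 450,175), the dial at (477,215), and the carrier tail from about (367,190) to (390,177). The spare is at lower left (around 170,320). In the top view the centres are at (220,240) with the tail near (230,254), and the spare is at (440,255). I'll zoom in.

```bash
python3 - <<'E'
import cv2
a=cv2.imread("pics/scene0.png")[140:300,320:500];cv2.imwrite("pics/sc_z.png",cv2.resize(a,None,fx=4.4,fy=3.7*4.4/4.4*1.0,interpolation=2) if 0 else cv2.resize(a,None,fx=3.6,fy=3.6,interpolation=2))
a=cv2.imread("pics/top0.png")[165:285,110:320];cv2.imwrite("pics/tp_z.png",cv2.resize(a,None,fx=3.6,fy=3.6,interpolation=2))
E
```

```text
(no output)
```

View pics/sc_z.png

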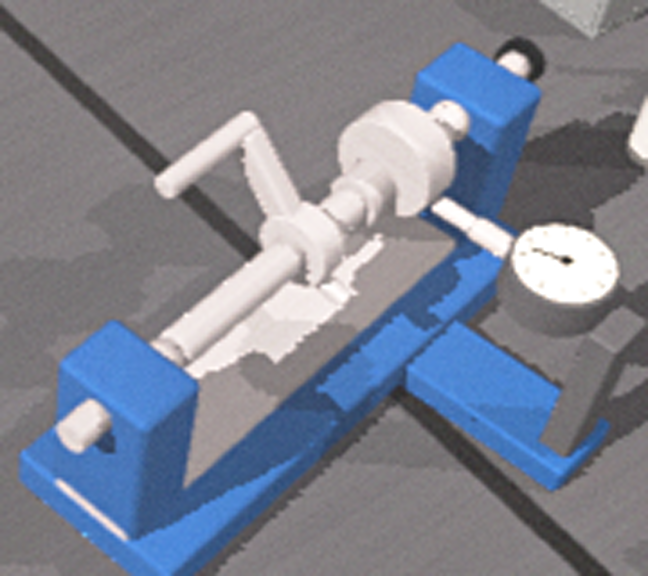

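View pics/tp_z.png

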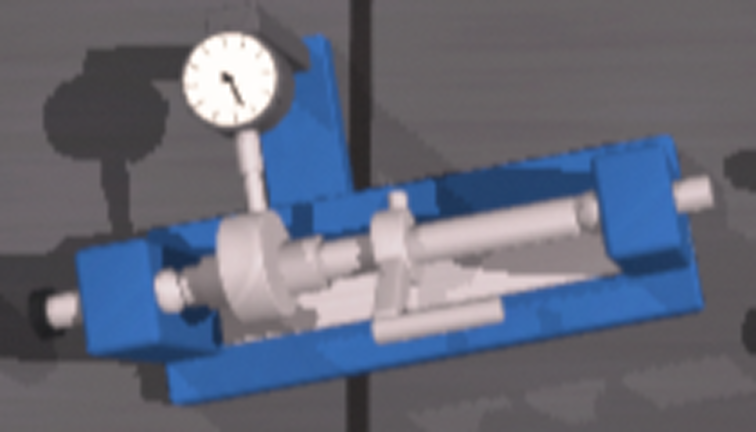

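```bash
cat > h.py <<'E'
import numpy as np
CAM={"scene":(np.array([[452.0435508556399,0,316.7214411686615],[0,452.0435508556399,242.5182508817504],[0,0,1]]),None),}
def ray(c,p):
    K,E=c["K"],np.array(c["extrinsics"]); d=E[:3,:3]@np.linalg.solve(K,[p[0],p[1],1.]); return E[:3,3],d/np.linalg.norm(d)
def tri(rs):
    A=sum(np.eye(3)-np.outer(d,d) for o,d in rs); b=sum((np.eye(3)-np.outer(d,d))@o for o,d in rs)
    x=np.linalg.solve(A,b); return x,[np.linalg.norm((np.eye(3)-np.outer(d,d))@(x-o))*1e3 for o,d in rs]
def atz(c,p,z):
    o,d=ray(c,p); return o+d*(z-o[2])/d[2]
E
python3 - <<'E'
from station import bot
import numpy as np; from h import *
np.set_printoptions(precision=4,suppress=True)
S=bot.capture("scene");T=bot.capture("top")
z=lambda p,o:((p[0]+.5)/3.6+o[0]-.5,(p[1]+.5)/3.6+o[1]-.5)
s=lambda *p:z(p,(320,140)); t=lambda *p:z(p,(110,165))
P={}
for n,a,b in (("free",(168,187),(500,313)),("armend",(250,122),(376,330)),("stubN",(85,425),(703,190)),("stubF",(517,65),(58,308)),("hub",(300,241),(393,240)),("rightface shaft",(172,350),(584,210)),("dial",(565,260),(229,80))):
    P[n],r=tri([ray(S,s(*a)),ray(T,t(*b))]);print(n,P[n],r)
# axis as intersection of planes
def plane(c,p,q):
    o,d=ray(c,p);_,e=ray(c,q);n=np.cross(d,e);n/=np.linalg.norm(n);return n,n@o
n1,d1=plane(S,s(85,425),s(517,65));n2,d2=plane(T,t(703,190),t(58,308))
u=np.cross(n1,n2);u/=np.linalg.norm(u);x0=np.linalg.lstsq(np.array([n1,n2]),[d1,d2],rcond=None)[0]
for y in (0.05,.15,.25,.35):print(x0+u*(y-x0[1])/u[1])
print(u)
n1,d1=plane(S,s(168,187),s(250,122));n2,d2=plane(T,t(500,313),t(376,330));v=np.cross(n1,n2);print("tail dir",v/np.linalg.norm(v),np.linalg.norm(P["free"]-P["armend"]))
for q in ((703,190),(58,308),(584,210)):print("z.12",atz(T,t(*q),.12))
E
```

```text
free [0.5411 0.1583 0.1696] [np.float64(2.281304357065168), np.float64(2.281304357065117)]
armend [0.5325 0.2208 0.1725] [np.float64(0.7636177741795608), np.float64(0.7636177741795561)]
stubN [0.6101 0.0553 0.1283] [np.float64(3.006960591393848), np.float64(3.006960591393849)]
stubF [0.5518 0.4107 0.1246] [np.float64(1.3745732519391114), np.float64(1.374573251938945)]
hub [0.5835 0.2215 0.128 ] [np.float64(1.8253216241880943), np.float64(1.8253216241882921)]
rightface shaft [0.5996 0.1191 0.1281] [np.float64(1.3003070882186463), np.float64(1.3003070882186651)]
dial [0.6747 0.3133 0.136 ] [np.float64(1.1002679533949595), np.float64(1.1002679533950843)]
[0.6099 0.05   0.1224]
[0.5936 0.15   0.1223]
[0.5774 0.25   0.1222]
[0.5611 0.35   0.122 ]
[ 0.1607 -0.987   0.0013]
tail dir [ 0.1252 -0.9883 -0.0867] 0.0631513216162937
z.12 [0.6098 0.0532 0.12  ]
z.12 [0.5514 0.4116 0.12  ]
z.12 [0.6    0.1191 0.12  ]
```

```bash
cat >> h.py <<'E'
from scipy.spatial.transform import Rotation as R
ang=np.arctan2(.1607,.987)
xp=np.array([np.cos(ang),np.sin(ang),0]);yp=np.array([-np.sin(ang),np.cos(ang),0]);zz=np.array([0,0,1.])
A=np.array([.5936,.15,.121])+.042*yp
def quat(sgn=1):
    x=sgn*xp; y=np.cross(-zz,x); q=R.from_matrix(np.c_[x,y,-zz]).as_quat(); return [q[3],q[0],q[1],q[2]]
def tcp(a,up=0,r=.070,g=.019):
    a=np.radians(a); return A+r*(np.sin(a)*xp+np.cos(a)*zz)+(up-g)*zz
E
python3 - <<'E'
from station import bot
import numpy as np,cv2; from h import *
print(bot.grip_depth)
for s in (1,-1):
    print(s,[ (lambda q:None if q is None else np.round(q,2))(bot.inverse_kinematics(tcp(a,u),quat(s))) for a,u in((-45,.12),(-45,0),(0,0),(34,0),(34,.12))])
p=np.array(bot.get_state()["position"]);bot.move_linear(p+[0,0,.1],rate=.25)
q=[bot.inverse_kinematics(tcp(-45,.12),quat(s)) for s in(1,-1)];cur=np.array(bot.get_state()["q"])
s=min((1,-1),key=lambda s:9 if q[0 if s==1 else 1] is None else abs(q[0 if s==1 else 1][6]))
print("use",s);bot.reach(tcp(-45,.12),quat(s))
bot.move_linear(tcp(-45,.0),rate=.12,force_limit=8) and print("contact")
st=bot.get_state();print(st["clock"],st["position"],tcp(-45),st["wrist_force"])
for n,(x,y,w,h) in (("scene",(320,140,180,160)),("top",(110,165,210,120))):
    a=bot.capture(n)["frame"][y-40:y+h,x:x+w,::-1];cv2.imwrite(f"pics/{n}1.png",cv2.resize(a,None,fx=3,fy=3,interpolation=2))
E
```

```text
0.0187
1 [array([-0.31,  0.29, -0.08,  1.72,  0.02,  1.13, -0.24]), array([-0.34,  0.42, -0.04,  1.84,  0.02,  0.88, -0.23]), array([-0.31,  0.47, -0.07,  1.7 ,  0.04,  0.97, -0.23]), array([-0.28,  0.55, -0.09,  1.61,  0.06,  0.99, -0.23]), array([-0.23,  0.44, -0.16,  1.49,  0.07,  1.22, -0.24])]
-1 [array([ 0.53,  0.62, -1.3 ,  1.7 ,  0.61,  1.31,  2.42]), array([-1.26,  0.89,  1.35,  1.87, -0.94,  1.22, -2.56]), array([ 0.46,  0.89, -1.3 ,  1.68,  0.89,  1.3 ,  2.28]), array([ 0.42,  0.97, -1.31,  1.58,  0.95,  1.35,  2.3 ]), array([ 0.42,  0.8 , -1.3 ,  1.46,  0.77,  1.46,  2.41])]
use 1
3.9667 [0.5386562  0.18373355 0.15230807] [0.53799641 0.18349986 0.15149747] [ 0.29722702  0.48233211 -0.84688711]
```

View pics/scene1.png

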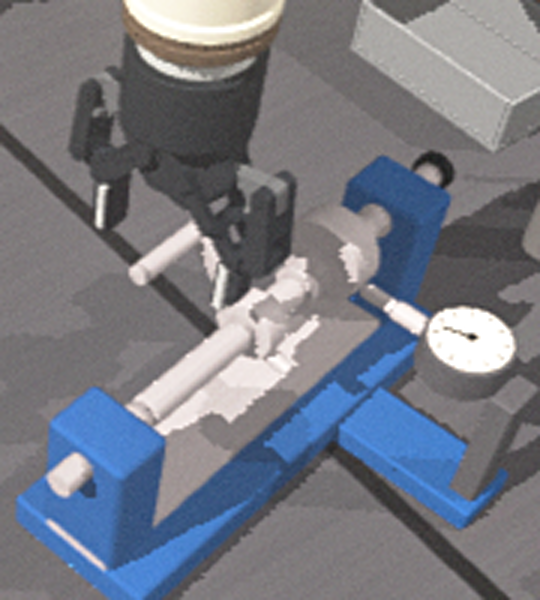

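View pics/top1.png

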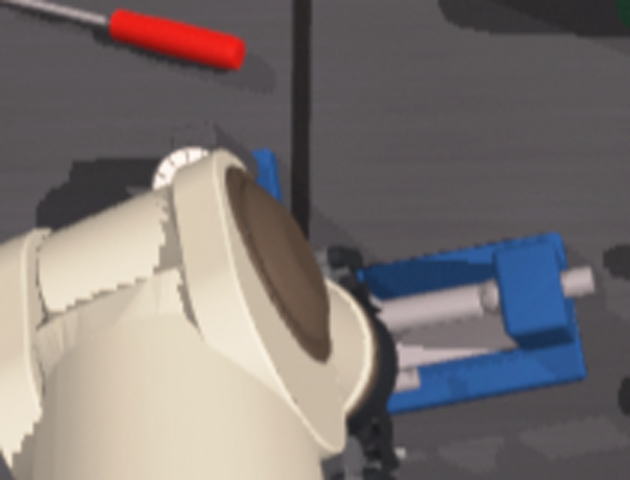

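The bar (scene crop 140,272 to 195,235) lies between the open fingers. I'll grip it, check the gap, and start turning.

```bash
python3 - <<'E'
from station import bot
import numpy as np,cv2; from h import *
bot.move_gripper(0.0,30)
st=bot.get_state();print(st["clock"],st["finger_gap"],st["wrist_force"])
p0=np.array(st["position"])-tcp(-45); off=0*p0
for a in (-38,-30,-22,-14,-6,0):
    bot.move_linear(tcp(a),rate=.06)
    st=bot.get_state();print(a,round(st["clock"],2),round(st["finger_gap"],4),np.round(st["wrist_force"],1),np.round((st["position"]-tcp(a))*1e3,1))
for n,(x,y,w,h) in (("scene",(320,140,180,160)),):
    a=bot.capture(n)["frame"][y-40:y+h,x:x+w,::-1];cv2.imwrite(f"pics/{n}2.png",cv2.resize(a,None,fx=3,fy=3,interpolation=2))
E
```

```text
4.7167 0.012877515112579861 [-5.34538056 -0.4894397   4.23705423]
-38 5.01 0.0128 [-7.9 -1.7  4.2] [-2.7 -0.5 -0.8]
-30 5.33 0.0128 [-11.5  -2.4   7.6] [-3.9 -0.7 -0.7]
-22 5.64 0.0131 [-11.6  -2.4  11.7] [-2.8 -0.4  0.3]
-14 5.96 0.013 [-7.4 -1.4  8.3] [-1.6 -0.2  0.3]
-6 6.28 0.0133 [-4.8 -1.5  6.4] [-1.  -0.1  0.1]
0 6.55 0.0127 [-5.  -0.7  4.7] [-0.7  0.  -0.1]
```

View pics/scene2.png

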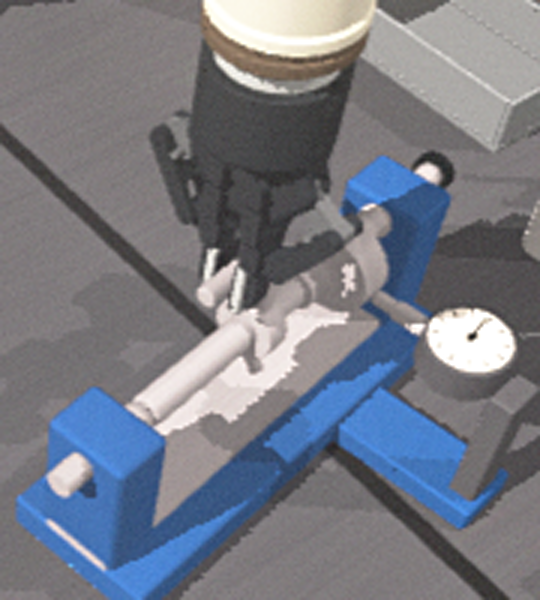

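The bar is upright in the jaws (205,290). The needle has moved from pointing left to up-right and the plunger is going in. I'll carry on while tracking the needle.

```bash
python3 - <<'E'
from station import bot
import numpy as np,cv2; from h import *
im=[]
for a in (8,16,24,30,35,40,46):
    bot.move_linear(tcp(a),rate=.06)
    st=bot.get_state();print(a,round(st["clock"],2),round(st["finger_gap"],4),np.round(st["wrist_force"],1),np.round((st["position"]-tcp(a))*1e3,1))
    f=bot.capture("scene")["frame"][:,:,::-1];im.append(cv2.resize(f[170:245,430:510],None,fx=2.5*.98,fy=2.45,interpolation=2))
im.append(cv2.resize(f[100:300,320:500],(im[0].shape[1],im[0].shape[0])))
cv2.imwrite("pics/needle.png",np.vstack([np.hstack(im[:4]),np.hstack(im[4:])]))
E
```

```text
8 6.92 0.0128 [-2.3  0.   0.4] [-0.3  0.1 -0.5]
16 7.28 0.0131 [-1.3  0.5  0.5] [0.5 0.3 0.1]
24 7.65 0.0131 [-2.2  0.4 -1.8] [-0.3  0.1 -0.5]
30 7.97 0.0126 [-1.4  1.4 -0.9] [ 0.   0.2 -0.2]
35 8.28 0.0127 [-1.1  1.7 -0.5] [0.3 0.2 0. ]
40 8.57 0.0128 [-0.7  1.8 -0.4] [0.4 0.2 0. ]
46 8.9 0.0128 [ 0.1  2.2 -2.5] [ 0.4  0.1 -0.1]
```

View pics/needle.png

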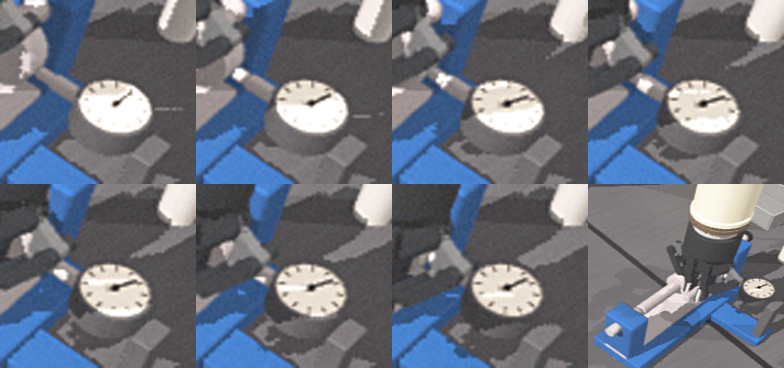

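The needle turns on to about 30–35° and just begins to come back by 46°. I'll go back to 35°, release, and lift straight up.

```bash
python3 - <<'E'
from station import bot
import numpy as np,cv2; from h import *
bot.move_linear(tcp(34),rate=.05)
bot.move_gripper(.06); st=bot.get_state();print(st["clock"],st["finger_gap"],np.round(st["wrist_force"],1))
p=np.array(st["position"]);bot.move_linear(p+[0,0,.15],rate=.15)
bot.reach(p+[-.15,-.05,.2],quat())
S=bot.capture("scene");cv2.imwrite("pics/scene3f.png",S["frame"][:,:,::-1])
a=S["frame"][140:300,320:500,::-1];cv2.imwrite("pics/scene3.png",cv2.resize(a,None,fx=3.6,fy=3.6,interpolation=2))
T=bot.capture("top");a=T["frame"][165:285,110:320,::-1];cv2.imwrite("pics/top3.png",cv2.resize(a,None,fx=3.6,fy=3.6,interpolation=2))
print(bot.get_state()["clock"],np.round(bot.get_state()["wrist_force"],1))
o=cv2.imread("pics/scene0.png");d=cv2.absdiff(o,cv2.imread("pics/scene3f.png"))[270:390,90:290];print("spare diff",d.mean())
E
```

```text
9.9 0.06018040229979645 [-0.2 -0.  -1. ]
11.85 [-0.2 -0.2  0.3]
spare diff 2.5585
```

View pics/scene3.png

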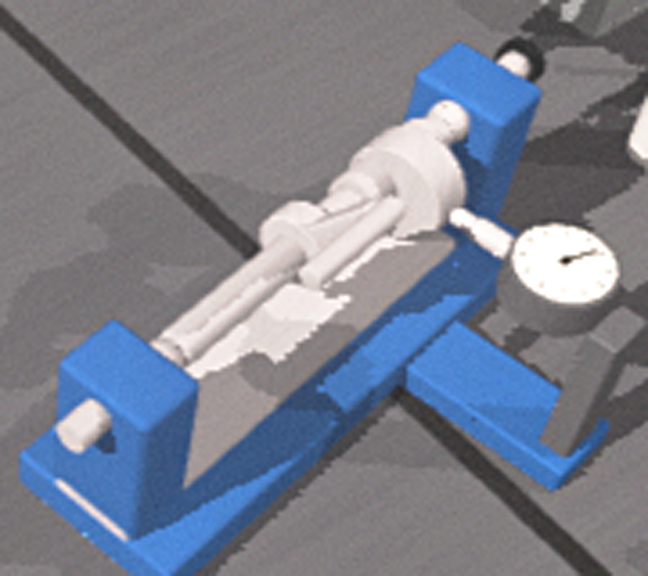

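View pics/top3.png

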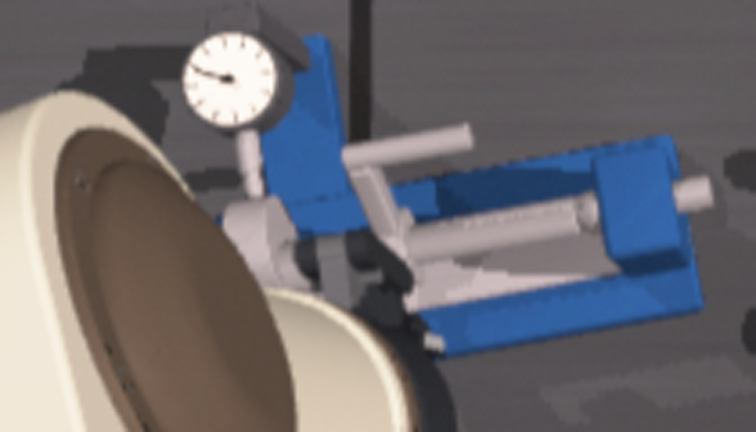

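The bar now leans towards the gauge: free end at (314,278) in the scene crop and (468,136) in the top crop. The visible plunger rod is shorter, and the arm is clear. I'll check the lean by triangulation and confirm that nothing is drifting.

```bash
python3 - <<'E'
from station import bot
import numpy as np,cv2; from h import *
S=bot.capture("scene");T=bot.capture("top")
z=lambda p,o:((p[0]+.5)/3.6+o[0]-.5,(p[1]+.5)/3.6+o[1]-.5)
for a,b in(((314,278),(468,136)),((395,207),(350,156))):
    p,r=tri([ray(S,z(a,(320,140))),ray(T,z(b,(110,165)))]);v=p-A
    print(p,r,v@xp,v@yp,v[2],"lean",np.degrees(np.arctan2(v@xp,v[2])),"r",np.hypot(v@xp,v[2]))
bot.sleep(.5)
f=bot.capture("scene")["frame"][:,:,::-1];print("drift",cv2.absdiff(f,cv2.imread("pics/scene3f.png"))[140:300,320:500].mean())
a=np.vstack([cv2.imread("pics/scene0.png")[260:420,80:290],f[260:420,80:290]]);cv2.imwrite("pics/spare.png",cv2.resize(a,None,fx=1.8,fy=1.8))
o=cv2.imread("pics/scene0.png");
for n,w in(("spare",(slice(280,340),slice(100,180))),("bench",(slice(400,460),slice(250,330)))):print(n,cv2.phaseCorrelate(np.float32(o[w][...,1]),np.float32(f[w][...,1])))
E
```

```text
[0.63250257 0.17257623 0.17778214] [np.float64(1.4153274060282581), np.float64(1.4153274060283363)] 0.04202497550768823 -0.025968854366693696 0.05678214201224746 lean 36.50547710528157 r 0.07064212778449439
[0.62286053 0.23338613 0.17996572] [np.float64(1.2530580785134682), np.float64(1.2530580785136367)] 0.04228043308340173 0.035600191797298744 0.05896571681534282 lean 35.64181576191018 r 0.07255749982784147
drift 2.6708564814814815
spare ((0.02913668977227246, 0.05505686072263316), 1.0014650869369506)
bench ((0.00346293991341895, -0.03740644418166639), 1.0186193432410557)
```

View pics/spare.png

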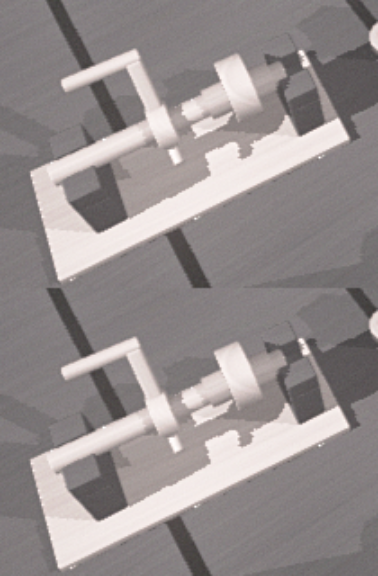

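The lean is about 36° (34° wanted, ±37° allowed). The spare hasn't moved in the image, before (upper half) or after (lower half). Handing in.

```bash
python3 -c "
from station import bot
print(bot.get_state()['clock'],bot.get_state()['wrist_force']);bot.finish_job()"
```

```text
12.5 [ 0.1724357  -0.33178499 -0.23759319]
the job is handed in; nothing more can be done
```

I turned the shaft so the eccentric's high spot bears on the plunger, released the carrier, and handed the job in at about 12.5 s. I don't have a verdict, because the hand-in reports none.

- **Turning:** I gripped the carrier tail at about 45° away from the gauge and swung it over the top. I went on to 46°, where the dial needle just began to come back, then returned to 34° and let go.
- **Final position:** Measured from both cameras, the tail leans about 36° towards the gauge, against the 34° target and some 37° allowed either way. That puts the plunger within about 0.1 mm of its 26 mm maximum by the formula. The plunger depth itself I judged only by the needle and the visible rod.
- **At rest and clear:** Images 0.5 s apart showed no change above camera noise. The arm was well clear, with wrist force near zero.
- **Spare shaft:** It did not move in the scene image (shift under 0.1 pixel).
- **Small disagreements:** The two cameras disagreed by 1–3 mm on the measured points. The axis height came out at 122 mm against the stated 120 mm. The finger gap read about 13 mm on the 14 mm bar. Wrist force reached about 16 N during the first part of the turn, well below the 120 N limit.

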